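Scan the tall tin's barcode with the handheld scanner

ROBOT

A 6-joint arm with a two-finger parallel gripper is mounted at the origin on a cart in front of the work surface, level with it; the furniture and walls round the work are solid. World frame = base frame: x ahead of the robot, y to its left, z up, the work surface at z = 0. Lengths are in mm, angles in degrees, forces in N, time in s.
With the tool pointing down it reaches from about 300 to 850 mm from the base axis. Payload 4.2 kg.
Tool frame: the origin (TCP) lies at the very end of the fingers, on their centre line; the grasp point (between the pads) lies 19 mm behind it; z points along the fingers, y is the line along which they close (so a half turn about z gives the same grasp; the last joint's range is limited). The gripper opens to 91 mm and grips with 3 to 60 N. Pads are 32 mm wide; open, the fingers measure 118 mm over their backs; the gripper's body (76 mm by 178 mm) begins 60 mm behind the grasp point.
Start: joints at [-74.485, 18.312, 89.639, -0, 72.044, -1.146], TCP at [164.866, -550.874, 213.976] pointing down, gripper open.
Joint ranges: [-177.97, 177.97], [-48.28, 115.42], [12.27, 149.76], [-77.06, 257.06], [2.81, 150.46], [-146.56, 146.56]. Speed limits (degrees/s): [147.25, 147.25, 180, 180, 180, 180].

INTERFACE

Orientations are given as [roll, pitch, yaw] about the fixed x, y, z axes, in that order (R = Rz(yaw) Ry(pitch) Rx(roll)).
In Python, from workcell import env gives the robot as it stands.
- The arm moves only by the shell command python3 -m pendant 'ROWS' [FORCE]. ROWS is a JSON object of lists of equal length, an entry for each row: "translation": the shift along the tool's x, y, z in mm, a list of three; "roll": the turn about the tool's z in rad; "hand": the closure in counts, from 0 (fully open) to 255 (shut). In form: {"translation": [[dx, dy, dz], ...], "roll": [roll, ...], "hand": [hand, ...]}. A call has exactly 8 rows; each row shifts and turns the commanded pose from where the row before left it, along the tool's axes as they then stand; what a row does not reach is not made up. A row lasts 1/12 s, in which the tool goes at most 41.7 mm and 7.16 degrees, less where a joint would pass 70% of its speed; a pose out of reach is approached as far as the arm can. A call with a gripper value outside its range is refused whole. The fingers move at their own pace and stop on an object; FORCE is the grip in N (left out, the last holds). Time passes only in rows, so rows that do not move let the fingers close, or fill a call up. It gives the time, the measured TCP pose, the force, the opening and the grip force at its end, in the units of the state.
- env.state(): the state, without advancing time (a new reading comes with each control period).
- env.grab_frame(name): name is "side" or "top"; returns a dict with "frame" (400x640x3 uint8, red, green, blue), "z_map" (400x640 float32, mm along the optical axis (not along the pixel's ray), 0 where there is no reading), "fx", "fy", "cx", "cy" (pixels), "dist" ([k1, k2, p1, p2, k3] as OpenCV has them; the pictures are not rectified), "pose" (4x4, takes a point from camera to world coordinates). Camera axes: x right, y down, z forward; pixel columns grow to the right and rows downward; lengths in mm; the calibration is good to about 2 mm. A picture is of the moment at which its call begins.
- env.job_done(): hands the job in; it is judged then, once.
Trained networks look in a picture, given as the dict that the camera call returned (one of the last four; its "shot" number tells which), for a name from the list of things; names that differ only in an ending like _2 or _b are one class to them, and where a whole thing is asked for, a point or a joint stands for the part that bears it (a point fixed in the world has none). Each returns a list of dicts, best first, with "score" (0 to 1); they miss things now and then, are a little off and sometimes report something else, mostly with a low value. They report only what shows in the picture. A call takes as long as a camera call. They do not tell look-alikes from the thing itself.
- env.recognise(picture, label): "rect" ([centre column, centre row, width, height] in pixels, round what is visible of it).
- env.regions_of(picture, label): "pixels" (400x640 bool, what is visible of it) and "rect" ([centre column, centre row, width, height] in pixels, round what is visible of it).
The state is a dict: "time_s": time; "qpos": joint angles; "qvel": joint speeds; "effort": joint torques, N m; "ee_pos": TCP position; "ee_rot": TCP orientation; "force": force on the tool from outside, world axes, zero at the start; "torque": the same for the moment, N m; "gripper_width": finger opening in mm; "gripper_force": force on a finger pad.
Only numpy, scipy, OpenCV 4.12 (cv2) and the standard library are available. Lean on these libraries where they do the work, as an engineer would, in place of code of your own. Each camera call takes 0.05 s, during which the arm holds its last target. There are 200 camera calls.

TASK

Pick up the handheld barcode scanner from its square mat, point it level and squarely at the barcode sticker on the tall tin (not the jar's or the low tin's), with its window about 8 cm from the sticker, and hold it still there for two seconds. Then lay it back in the middle of the mat, flat and right way up, and let go. The tin must stay where it stands.

Things in the scene. Friction and masses are not known exactly. Their poses are not given: they have to be found in the camera images.
- scanner: Stick-shaped handheld barcode scanner, 170 mm long, 0.14 kg, lying on the mat. Origin: centre of its underside, at half length. x runs along it towards the scanning window, z up. White handle 28 mm wide (y) and 30 mm high from x = -85 to +50 mm; grey head 44 mm wide and 34 mm high from x = 45 to 85 mm, with the black window in its front face, centred 17 mm above the underside. A round grey trigger (not used) is on top at x = 32 mm. It balances about 10 mm ahead of the origin.
- scan_spot (a point): Point fixed to the scanner, 80 mm straight ahead of the centre of its window (at x = 165, y = 0, z = 17 mm of the scanner): where it reads. Axes as the scanner's.
- barcode (a point): Centre of the barcode sticker (white with black upright bars, 40 mm wide, 30 mm high) on the tall tin: an upright, loose, 75 mm wide, 110 mm high tin, the only tall tin; the honey jar and the low tin beside it carry such stickers too. The point lies 60 mm above the tin's foot, on its wall. x points level from the sticker into the tin (so the sticker faces -x, roughly towards the robot), z up.
- mat: Flat square silicone mat, 180 x 180 mm, 5 mm thick, fixed on the counter; the scanner lies on it. Origin: centre of its underside; z up.
Mind the look-alikes: they are no part of the job. Leave any blue look-alike of the scanner alone.

How it is judged (in metres and radians):
On the way:
1. the scanner is held still, level and squarely aimed at the tall tin's barcode (x of scan_spot in the frame of barcode between -0.035 and 0.035 m and y of scan_spot in the frame of barcode between -0.02 and 0.02 m and z of scan_spot in the frame of barcode between -0.02 and 0.02 m and angle between the x axis of scanner and the x axis of barcode, either way round below 0.26 rad and linear speed of scanner below 0.02 m/s and angular speed of scanner below 0.15 rad/s), for 1 s.
At the end, for the whole second after the job is handed in: Barcode was aimed at for 1 s (read point within 20 mm across and in height, 35 mm in range, 15 degrees, still); scanner now lies flat, right way up, at rest on the mat, centre within 50 mm of the mat's; tin upright, its barcode within 20 mm of its start (horizontal distance between scanner and mat below 0.05 m and z of scanner in the frame of mat between 0.002 and 0.009 m and angle between each of scanner, barcode's own z axis and vertical below 0.1 rad and linear speed of scanner below 0.01 m/s and distance of barcode from where it was at the start of the episode below 0.02 m); the robot touches nothing.
It fails at once if the tall tin is pushed or turned: its barcode is over 20 mm from where it was (distance of barcode from where it was at the start of the episode above 0.02 m).
It also fails if it takes over 64 s, if anything falls off the work surface, if the arm or the gripper's body presses on something with over 40 N, if the wrist force passes 120 N, or if a joint passes its speed limit or range.

## Working session

There is one attempt and no reset: what is moved stays moved. The work goes in short steps, Python scripts to look and compute and a shell command to move; the robot and the scene stay as the last step left them, time stands still between calls to the robot, and variables do not carry over. Pictures are saved under pics/ and viewed, at most 10 in all, crops included, and the job is handed in when it is done.

```bash
ls; mkdir -p pics
cat > h.py <<'E'
import numpy as np, cv2
from workcell import env
def cloud(p):
    z=p["z_map"]; H,W=z.shape
    K=np.array([[p["fx"],0,p["cx"]],[0,p["fy"],p["cy"]],[0,0,1.]])
    u,v=np.meshgrid(np.arange(W),np.arange(H))
    n=cv2.undistortPoints(np.stack([u,v],-1).reshape(-1,1,2).astype(np.float64),K,np.array(p["dist"],float)).reshape(H,W,2)
    c=np.dstack([n*z[...,None],z])
    T=np.array(p["pose"]); w=c@T[:3,:3].T+T[:3,3]
    w[z<=0]=np.nan
    return w
def save(p,n,crop=None,s=1):
    f=p["frame"][...,::-1]
    if crop: f=f[crop[1]:crop[3],crop[0]:crop[2]]
    cv2.imwrite("pics/"+n,cv2.resize(f,None,fx=s,fy=s,interpolation=cv2.INTER_CUBIC))
E
python3 - <<'E'
from h import *
ps=[env.grab_frame(n) for n in("side","top")]
cv2.imwrite("pics/a.png",cv2.resize(np.vstack([p["frame"][...,::-1] for p in ps]),(480*1,600)) if 0 else ps[0]["frame"][...,::-1])
save(ps[1],"b.png")
for p,n in zip(ps,("side","top")):
    print(n,np.round(p["pose"],2).tolist())
    w=cloud(p)
    for l in("scanner","barcode","mat"):
        for r in env.regions_of(p,l):
            m=r["pixels"]; q=w[m]; q=q[~np.isnan(q[:,0])]
            print(l,round(r["score"],2),np.round(r["rect"]),np.round(np.median(q,0)),np.round(np.percentile(q,[3,97],axis=0)).tolist())
s=env.state();print(s["time_s"],s["ee_pos"],s["ee_rot"],s["gripper_width"])
E
```

```text
pics
side [[-0.9, -0.17, 0.41, 161.58], [-0.44, 0.33, -0.83, 743.23], [0.01, -0.93, -0.38, 418.78], [0.0, 0.0, 0.0, 1.0]]
scanner 0.8 [346. 217.  49.  33.] [490. -58.  26.] [[464.0, -138.0, 7.0], [515.0, 13.0, 35.0]]
scanner 0.72 [384. 184.  60.  15.] [ 474. -301.   26.] [[392.0, -322.0, 6.0], [550.0, -286.0, 40.0]]
barcode 0.7 [306. 173.  32.  40.] [ 681. -193.   66.] [[658.0, -250.0, 4.0], [723.0, -182.0, 110.0]]
mat 0.82 [383. 198.  67.  21.] [ 451. -256.    6.] [[376.0, -310.0, 3.0], [544.0, -211.0, 7.0]]
top [[0.03, -1.0, 0.08, 458.14], [-1.0, -0.03, 0.01, -23.12], [-0.01, -0.08, -1.0, 1137.79], [0.0, 0.0, 0.0, 1.0]]
scanner 0.88 [428. 235.  20.  64.] [ 480. -306.   35.] [[396.0, -323.0, 13.0], [551.0, -287.0, 41.0]]
scanner 0.69 [341. 226.  64.  28.] [494. -77.  31.] [[465.0, -148.0, 22.0], [515.0, 6.0, 36.0]]
barcode 0.61 [400. 149.  34.  40.] [ 687. -213.  106.] [[656.0, -249.0, 2.0], [729.0, -182.0, 111.0]]
mat 0.79 [426. 235.  73.  76.] [ 463. -281.    5.] [[383.0, -381.0, 1.0], [547.0, -209.0, 11.0]]
0.4 [ 164.85700307 -550.80268     213.84213819] [-1.79989206e+02 -8.34596094e-04  1.66617579e+01] 91.12468866250184
```

View pics/a.png

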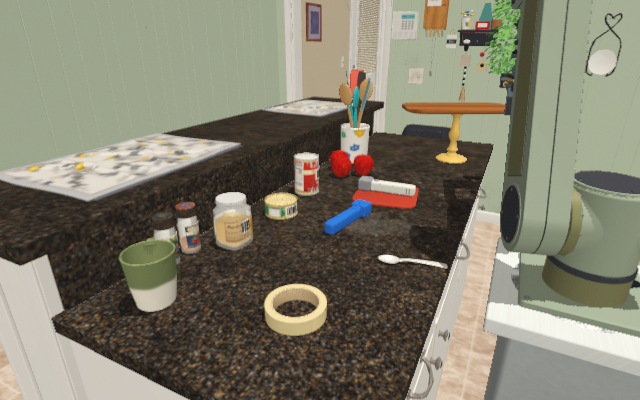

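View pics/b.png

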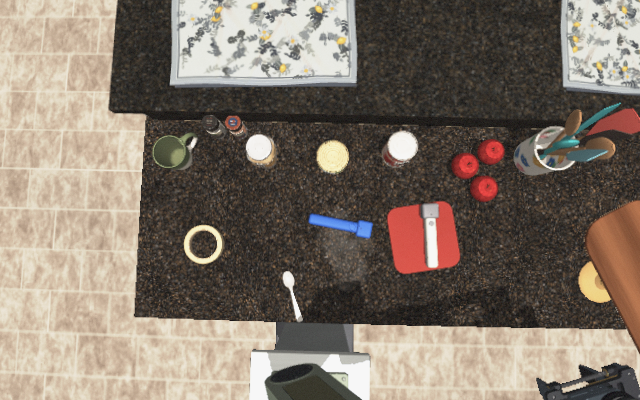

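Candidates for the scanner: the white/grey stick on the red mat (top 428,235; side 384,184), and the blue look-alike (top 341,226; side 346,217). I choose the white one. For the tin: the tall red/white tin (top 400,149; side 306,173), the low tin (333,156) and the jar (260,150). I choose the tall one.

Run:
```python
from h import *
def crop(p,b,s): 
    x0,y0,x1,y1=b; return cv2.resize(p["frame"][y0:y1,x0:x1,::-1],(400,400),interpolation=cv2.INTER_CUBIC)
S=env.grab_frame("side");T=env.grab_frame("top")
cv2.imwrite("pics/c.png",np.hstack([crop(S,(280,140,360,220),0),crop(T,(380,125,480,225+0),0)]))
for p in(S,T):
    w=cloud(p)
    def box(x,y,z):
        m=(w[...,0]>x[0])&(w[...,0]<x[1])&(w[...,1]>y[0])&(w[...,1]<y[1])&(w[...,2]>z[0])&(w[...,2]<z[1]); return m
    # scanner handle/head
    m=box((370,580),(-345,-265),(20,60)); q=w[m]; 
    (c,sz,a)=cv2.minAreaRect(q[:,:2].astype(np.float32)); print("scanner",len(q),c,sz,a,np.percentile(q[:,2],[5,50,95]))
    f=p["frame"].astype(int); hd=q[q[:,0]<510]; 
    l=cv2.fitLine(hd[:,:2].astype(np.float32),cv2.DIST_HUBER,0,.01,.01).ravel(); print(" handle line",l,np.degrees(np.arctan2(l[1],l[0])), q[:,0].min(),q[:,0].max())
    xs=range(390,560,20)
    print([(x,np.round(np.median(q[abs(q[:,0]-x)<8,1])),len(q[abs(q[:,0]-x)<8])) for x in xs if (abs(q[:,0]-x)<8).any()])
    # mat
    m=(f[...,0]>130)&(f[...,1]<90)&box((340,600),(-420,-180),(-5,15)); r=w[m]; print("mat",cv2.minAreaRect(r[:,:2].astype(np.float32)),np.median(r[:,2]))
    t=w[box((630,760),(-270,-150),(95,125))]; print("tin top",cv2.minEnclosingCircle(t[:,:2].astype(np.float32)),t[:,2].max(),len(t))
    t=w[box((630,760),(-270,-150),(20,95))]; 
    from scipy.optimize import least_squares
    r=least_squares(lambda k:np.hypot(t[:,0]-k[0],t[:,1]-k[1])-37.5,[690,-215],loss="soft_l1"); print("tin fit",r.x,len(t))
    # apples
    for o in(w[(f[...,0]>110)&(f[...,1]<60)&box((560,760),(-480,-260),(5,100))],): print("apples",np.percentile(o,[2,98],axis=0).round())
```

```text
scanner 472 (472.8271179199219, -303.6557312011719) (46.315677642822266, 168.47396850585938) 87.07421875 [21.15622323 32.06199866 40.04643806]
 handle line [ 9.9787366e-01  6.5177672e-02  4.4728778e+02 -3.0280960e+02] 3.7370546 387.8495991884076 556.9020679234158
[(390, np.float64(-308.0), 31), (410, np.float64(-305.0), 44), (430, np.float64(-304.0), 43), (450, np.float64(-303.0), 42), (470, np.float64(-300.0), 41), (490, np.float64(-301.0), 41), (510, np.float64(-300.0), 41), (530, np.float64(-291.0), 57), (550, np.float64(-290.0), 42)]
mat ((465.0643615722656, -286.4032287597656), (182.21975708007812, 164.8961181640625), 12.050600051879883) 5.87117018784528
tin top ((722.1939697265625, -206.9827423095703), 66.60066223144531) 124.67483287590079 282
tin fit [ 695.13307096 -221.15977845] 594
apples [[ 569. -465.    9.]
 [ 718. -365.   65.]]
scanner 757 (471.2759094238281, -308.69342041015625) (166.64089965820312, 42.186485290527344) 2.3650600910186768 [25.19843985 34.96383421 40.76528331]
 handle line [ 9.9835861e-01  5.7271603e-02  4.4952069e+02 -3.0825720e+02] 3.2832174 387.8827952227433 554.4161401422596
[(390, np.float64(-310.0), 34), (410, np.float64(-310.0), 68), (430, np.float64(-309.0), 66), (450, np.float64(-309.0), 65), (470, np.float64(-307.0), 61), (490, np.float64(-306.0), 66), (510, np.float64(-304.0), 64), (530, np.float64(-305.0), 104), (550, np.float64(-303.0), 80)]
mat ((467.13671875, -296.94488525390625), (181.7429656982422, 182.85850524902344), 9.874802589416504) 4.987137148873899
tin top ((709.0061645507812, -228.5015869140625), 56.25285339355469) 124.60741223332059 723
tin fit [ 693.47654085 -218.76456113] 193
apples [[ 569. -475.   42.]
 [ 724. -368.   65.]]
```

View pics/c.png

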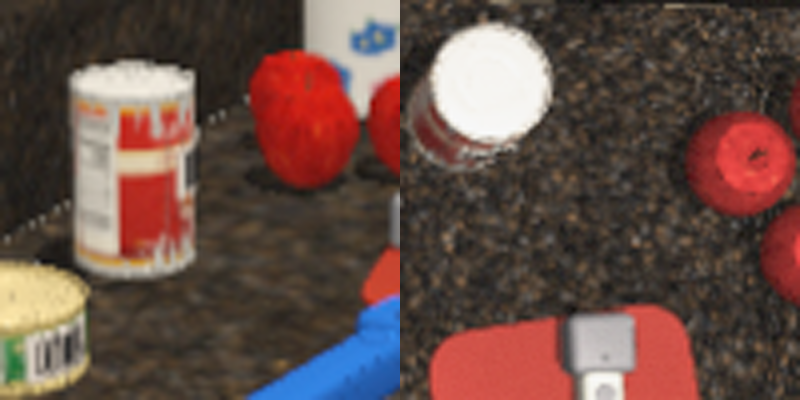

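The crop confirms the white stick with its grey head facing away from the robot, and the tall red/white tin, with its sticker near the tin's right edge in the side view (about px 317-319, 170-180). I'll unwrap the tin's wall from both views to get the sticker's direction.

Run:
```python
from h import *
out=[]
for n in("side","top"):
    p=env.grab_frame(n); w=cloud(p)
    K=np.array([[p["fx"],0,p["cx"]],[0,p["fy"],p["cy"]],[0,0,1.]]);Ti=np.linalg.inv(p["pose"])
    pr=lambda P:cv2.projectPoints(P.reshape(-1,3),cv2.Rodrigues(Ti[:3,:3])[0],Ti[:3,3],K,np.array(p["dist"],float))[0].reshape(-1,2)
    r=[q for q in env.regions_of(p,"barcode")][0]; m=r["pixels"]
    c=np.array([694.,-220.])
    a=np.radians(np.arange(0,360,3)); 
    sil=np.vstack([np.c_[c[0]+37.5*np.cos(a),c[1]+37.5*np.sin(a),0*a+z] for z in(0,110)])
    h=pr(sil);print(n,"model",h.min(0),h.max(0),"mask",r["rect"][0]-r["rect"][2]/2,r["rect"][1]-r["rect"][3]/2,r["rect"][0]+r["rect"][2]/2,r["rect"][1]+r["rect"][3]/2)
    A,Z=np.meshgrid(np.radians(np.arange(110,260,.375)),np.arange(110,0,-.4))
    P=np.dstack([c[0]+37.5*np.cos(A),c[1]+37.5*np.sin(A),Z])
    uv=pr(P).reshape(*A.shape,2).astype(np.float32)
    out.append(cv2.remap(p["frame"][...,::-1].copy(),uv[...,0],uv[...,1],cv2.INTER_CUBIC))
    for k in range(0,400,80): cv2.putText(out[-1],str(110+k*3//8),(k,10),0,.4,(255,0,255),1)
    x0,y0,x1,y1=[int(v) for v in(*(h.min(0)-5),*(h.max(0)+5))]
    out.append(cv2.resize(p["frame"][y0:y1,x0:x1,::-1],(275,275),interpolation=cv2.INTER_NEAREST)); print(x0,y0,x1,y1)
cv2.imwrite("pics/d.png",np.vstack([np.hstack(out[:2]),np.hstack(out[2:])]))
```

```text
side model [293.66974484 152.13277027] [319.18112127 194.92448167] mask 295.75 152.4 321.04999999999995 193.20000000000002
288 147 324 199
top model [382.28701903 130.238162  ] [418.52236841 167.14500049] mask 384.15 130.35 416.85 170.04999999999998
377 125 423 172
```

View pics/d.png

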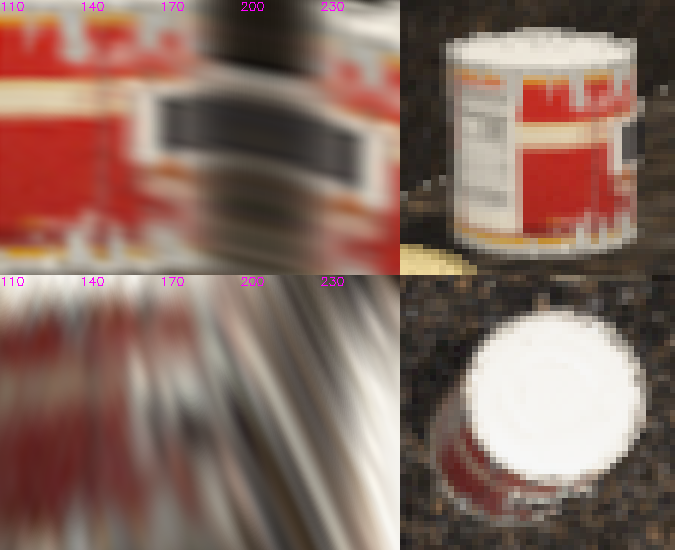

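Sticker: its left edge lies at about 162° on the tin, so its centre is at about 193° (barcode yaw about 13°) at (657, -228, 60). Scanner: centre (471.5, -308), yaw about 3.3°, top of the handle at z 35. Moving in.

```bash
python3 -m pendant '{"translation": [[34,-14,0],[34,-14,0],[34,-14,0],[34,-14,0],[34,-14,0],[34,-14,0],[34,-14,0],[34,-14,0]], "roll": [0,0,0,0,0,0,0,0], "hand": [0,0,0,0,0,0,0,0]}' 20
```

```text
time_s: 1.37
ee_pos: [394.5, -364.3, 214.2]
ee_rot: [180.0, -0.0, 16.7]
force: [0.3, -0.7, -0.3]
gripper_width: 91.2
gripper_force: 0.0
```

```bash
python3 -m pendant '{"translation": [[33,-10,15],[33,-11,20],[33,-10,20],[0,0,15],[0,0,15],[0,0,15],[0,0,0],[0,0,0]], "roll": [0,0,0,0.08,0.08,0.073,0,0], "hand": [0,0,0,0,0,0,0,0]}' 20
```

```text
time_s: 2.03
ee_pos: [479.0, -307.3, 113.6]
ee_rot: [-180.0, 0.1, 3.4]
force: [-0.3, -0.5, 0.4]
gripper_width: 91.5
gripper_force: 0.0
```

```bash
python3 -m pendant '{"translation": [[0,0,20],[0,0,20],[0,0,20],[0,0,20],[0,0,12],[0,0,8],[0,0,4.5],[0,0,0]], "roll": [0,0,0,0,0,0,0,0], "hand": [0,0,0,0,0,0,0,0]}' 20
python3 - <<'E'
from h import *
S=env.grab_frame("side");T=env.grab_frame("top")
r=lambda p,b:cv2.resize(p["frame"][b[1]:b[3],b[0]:b[2],::-1],(400,400),interpolation=cv2.INTER_CUBIC)
cv2.imwrite("pics/e.png",np.hstack([r(S,(330,140,430,240)),r(T,(370,180,490,300))]))
E
```

```text
time_s: 2.7
ee_pos: [479.5, -307.8, 9.6]
ee_rot: [180.0, -0.0, 3.3]
force: [-1.4, -0.0, 0.7]
gripper_width: 91.3
gripper_force: 0.0
```

View pics/e.png

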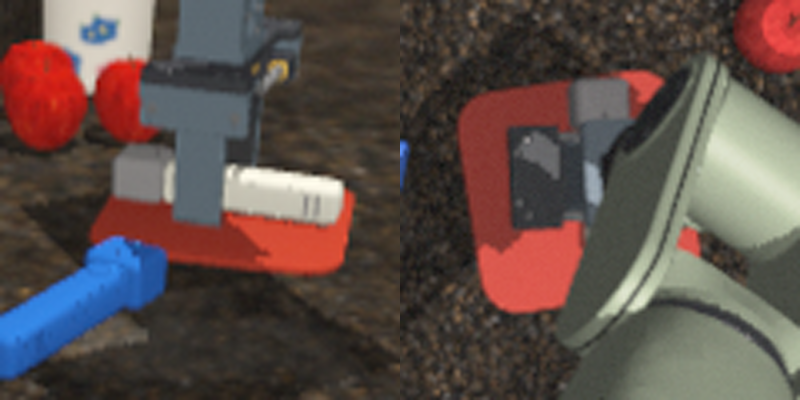

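The fingers straddle the handle just behind the head (side crop about 200,190), with the scanner between them. Closing, then lifting.

```bash
python3 -m pendant '{"translation": [[0,0,0],[0,0,0],[0,0,0],[0,0,0],[0,0,0],[0,0,0],[0,0,0],[0,0,0]], "roll": [0,0,0,0,0,0,0,0], "hand": [60,120,180,220,255,255,255,255]}' 30
python3 -m pendant '{"translation": [[0,0,0],[0,0,0],[0,0,0],[0,0,0],[0,0,0],[0,0,0],[0,0,0],[0,0,0]], "roll": [0,0,0,0,0,0,0,0], "hand": [255,255,255,255,255,255,255,255]}' 30
```

```text
time_s: 3.47
ee_pos: [479.3, -307.5, 9.4]
ee_rot: [180.0, 0.0, 3.3]
force: [-0.4, 0.5, -0.4]
gripper_width: 40.6
gripper_force: 0.0
time_s: 4.13
ee_pos: [479.4, -307.6, 9.5]
ee_rot: [180.0, -0.0, 3.3]
force: [0.4, -0.6, -0.6]
gripper_width: 27.7
gripper_force: 30.0
```

```bash
python3 -m pendant '{"translation": [[0,0,-5],[0,0,-10],[0,0,-10],[0,0,-13],[0,0,0],[0,0,0],[0,0,0],[0,0,0]], "roll": [0,0,0,0,0,0,0,0], "hand": [255,255,255,255,255,255,255,255]}' 30
python3 -m pendant '{"translation": [[7,-10.4,0],[7,-11,0],[7,-11,0],[6.6,-10,0],[0,0,0],[0,0,0],[0,0,0],[0,0,0]], "roll": [0,0,0,0,-0.06,-0.06,-0.05,0], "hand": [255,255,255,255,255,255,255,255]}' 30
python3 - <<'E'
from h import *
S=env.grab_frame("side");T=env.grab_frame("top")
r=lambda p,b:cv2.resize(p["frame"][b[1]:b[3],b[0]:b[2],::-1],(400,400),interpolation=cv2.INTER_CUBIC)
cv2.imwrite("pics/f.png",np.hstack([r(S,(285,110,405,230)),r(T,(350,120,470,240))]))
for p in(S,T):
    w=cloud(p);f=p["frame"].astype(int)
    for x0,x1 in((400,480),(530,600)):
        m=(w[...,0]>x0)&(w[...,0]<x1)&(abs(w[...,1]+255)<45)&(w[...,2]>30)&(w[...,2]<90)&(np.ptp(f,axis=2)<22)&(f[...,1]>90)
        q=w[m]
        if len(q)>8: print(x0,len(q),np.percentile(q,[2,10,50,90,98],axis=0).round(1).tolist(), cv2.minAreaRect(q[:,:2].astype(np.float32)))
    t=w[(abs(w[...,0]-694)<60)&(abs(w[...,1]+220)<60)&(w[...,2]>20)&(w[...,2]<95)&~np.isnan(w[...,0])]
E
```

```text
time_s: 4.8
ee_pos: [478.8, -307.2, 47.0]
ee_rot: [-180.0, 0.1, 3.3]
force: [-0.4, 0.9, -0.9]
gripper_width: 27.9
gripper_force: 30.0
time_s: 5.47
ee_pos: [505.0, -262.3, 47.3]
ee_rot: [-180.0, 0.0, 13.2]
force: [-0.9, -0.2, -1.7]
gripper_width: 27.8
gripper_force: 30.0
400 266 [[415.6, -279.4, 48.1], [420.8, -273.3, 51.1], [446.9, -264.5, 64.0], [473.3, -256.8, 73.5], [478.8, -254.4, 74.3]] ((447.9288635253906, -269.67236328125), (67.70172119140625, 25.251264572143555), 13.085611343383789)
530 217 [[531.6, -256.4, 45.9], [535.8, -246.2, 50.1], [553.3, -230.9, 65.3], [570.6, -225.2, 77.4], [574.4, -223.6, 78.5]] ((553.557861328125, -241.96994018554688), (45.712493896484375, 35.327247619628906), 6.440945625305176)
530 208 [[543.8, -265.4, 72.5], [546.8, -261.9, 74.1], [561.6, -246.3, 76.2], [574.8, -231.0, 78.9], [579.8, -226.4, 80.8]] ((561.2045288085938, -246.08609008789062), (34.54840087890625, 40.02229690551758), 13.564239501953125)
```

View pics/f.png

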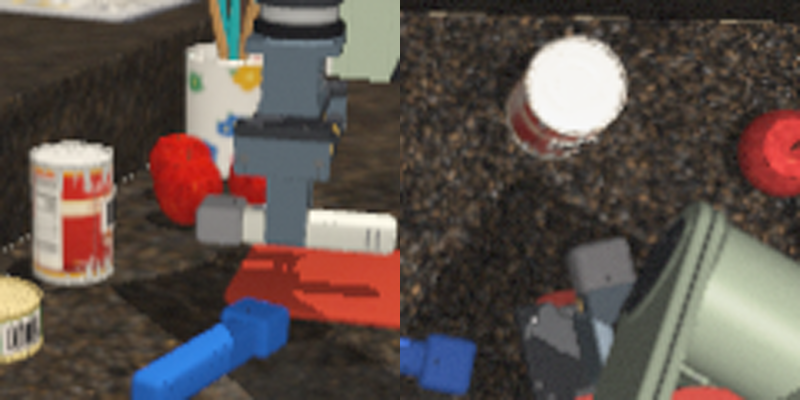

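The scanner is held level at underside z about 43, with its head near (560, -248) pointing at the tall tin (side crop 220,220 → tin 75,210). The read point lies at about (658, -227, 60), on the sticker. Holding for over two seconds.

```bash
for i in 1; do python3 -m pendant '{"translation": [[0,0,0],[0,0,0],[0,0,0],[0,0,0],[0,0,0],[0,0,0],[0,0,0],[0,0,0]], "roll": [0,0,0,0,0,0,0,0], "hand": [255,255,255,255,255,255,255,255]}' 30; done
python3 -m pendant '{"translation": [[0,0,0],[0,0,0],[0,0,0],[0,0,0],[0,0,0],[0,0,0],[0,0,0],[0,0,0]], "roll": [0,0,0,0,0,0,0,0], "hand": [255,255,255,255,255,255,255,255]}' 30
python3 -m pendant '{"translation": [[0,0,0],[0,0,0],[0,0,0],[0,0,0],[0,0,0],[0,0,0],[0,0,0],[0,0,0]], "roll": [0,0,0,0,0,0,0,0], "hand": [255,255,255,255,255,255,255,255]}' 30
python3 -m pendant '{"translation": [[0,0,0],[0,0,0],[0,0,0],[0,0,0],[0,0,0],[0,0,0],[0,0,0],[0,0,0]], "roll": [0,0,0,0,0,0,0,0], "hand": [255,255,255,255,255,255,255,255]}' 30
python3 - <<'E'
from h import *
p=env.grab_frame("side"); save(p,"g.png",(288,145,332,200),10)
q=p["frame"][172:178,310:328].astype(int); print(q.mean(0).round().tolist())
E
```

```text
time_s: 6.23
ee_pos: [504.4, -263.6, 47.5]
ee_rot: [180.0, -0.0, 13.0]
force: [-0.3, 0.1, -2.1]
gripper_width: 27.6
gripper_force: 30.0
time_s: 6.9
ee_pos: [504.4, -263.6, 47.5]
ee_rot: [180.0, -0.0, 13.0]
force: [-0.2, -0.2, -2.0]
gripper_width: 27.7
gripper_force: 30.0
time_s: 7.57
ee_pos: [504.4, -263.6, 47.5]
ee_rot: [180.0, -0.0, 13.1]
force: [0.5, -0.1, -2.0]
gripper_width: 27.8
gripper_force: 30.0
time_s: 8.23
ee_pos: [504.4, -263.6, 47.5]
ee_rot: [180.0, -0.0, 13.1]
force: [-0.2, 0.3, -1.9]
gripper_width: 27.7
gripper_force: 30.0
[[203.0, 118.0, 97.0], [200.0, 110.0, 89.0], [198.0, 105.0, 85.0], [183.0, 101.0, 83.0], [193.0, 103.0, 84.0], [197.0, 155.0, 140.0], [207.0, 196.0, 184.0], [96.0, 91.0, 86.0], [94.0, 88.0, 82.0], [59.0, 54.0, 49.0], [64.0, 54.0, 42.0], [66.0, 54.0, 43.0], [65.0, 54.0, 43.0], [64.0, 54.0, 44.0], [65.0, 56.0, 45.0], [65.0, 56.0, 44.0], [67.0, 57.0, 46.0], [65.0, 56.0, 47.0]]
```

View pics/g.png

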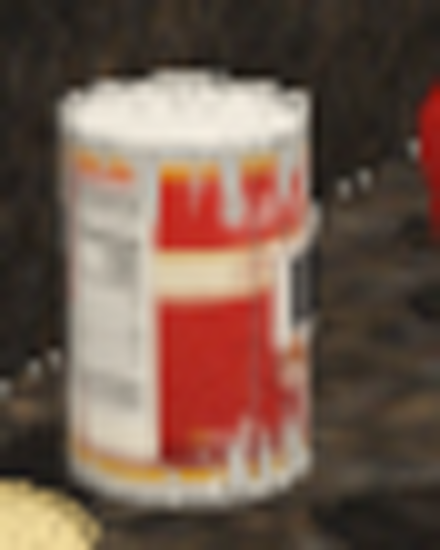

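The view shows the sticker at crop 275-315 × 210-340, running round the tin's right edge, undisturbed. Its direction is only known to be 5-14° in yaw. The first hold fits all of that range, but I'll also hold at the middle value of 9°, which costs little.

```bash
python3 -m pendant '{"translation": [[0.5,-4,0],[0,-5,0],[0,-4.3,0],[0,0,0],[0,0,0],[0,0,0],[0,0,0],[0,0,0]], "roll": [0,0,0,0.035,0.035,0,0,0], "hand": [255,255,255,255,255,255,255,255]}' 30
python3 -m pendant '{"translation": [[0,0,0],[0,0,0],[0,0,0],[0,0,0],[0,0,0],[0,0,0],[0,0,0],[0,0,0]], "roll": [0,0,0,0,0,0,0,0], "hand": [255,255,255,255,255,255,255,255]}' 30
python3 -m pendant '{"translation": [[0,0,0],[0,0,0],[0,0,0],[0,0,0],[0,0,0],[0,0,0],[0,0,0],[0,0,0]], "roll": [0,0,0,0,0,0,0,0], "hand": [255,255,255,255,255,255,255,255]}' 30
python3 -m pendant '{"translation": [[0,0,0],[0,0,0],[0,0,0],[0,0,0],[0,0,0],[0,0,0],[0,0,0],[0,0,0]], "roll": [0,0,0,0,0,0,0,0], "hand": [255,255,255,255,255,255,255,255]}' 30
python3 -m pendant '{"translation": [[0,0,0],[0,0,0],[0,0,0],[0,0,0],[0,0,0],[0,0,0],[0,0,0],[0,0,0]], "roll": [0,0,0,0,0,0,0,0], "hand": [255,255,255,255,255,255,255,255]}' 30
```

```text
time_s: 8.95
ee_pos: [501.8, -250.3, 47.5]
ee_rot: [180.0, 0.0, 9.1]
force: [0.3, 0.2, -2.1]
gripper_width: 28.0
gripper_force: 30.0
time_s: 9.62
ee_pos: [501.9, -250.6, 47.5]
ee_rot: [180.0, -0.0, 9.0]
force: [-0.3, 0.1, -2.7]
gripper_width: 27.9
gripper_force: 30.0
time_s: 10.28
ee_pos: [501.9, -250.5, 47.5]
ee_rot: [180.0, -0.0, 9.0]
force: [0.1, -0.8, -1.3]
gripper_width: 27.7
gripper_force: 30.0
time_s: 10.95
ee_pos: [501.9, -250.5, 47.5]
ee_rot: [180.0, -0.0, 9.0]
force: [-0.6, 0.4, -1.0]
gripper_width: 27.6
gripper_force: 30.0
time_s: 11.62
ee_pos: [501.9, -250.5, 47.5]
ee_rot: [180.0, -0.0, 9.0]
force: [-0.2, -0.3, -2.1]
gripper_width: 27.6
gripper_force: 30.0
```

```bash
python3 -m pendant '{"translation": [[-7,8,0],[-9,11,0],[-9,11,0],[-8.8,10.5,0],[0,0,10],[0,0,10],[0,0,8],[0,0,0]], "roll": [0,0,0,0,0,0,0,0], "hand": [255,255,255,255,255,255,255,255]}' 30
python3 -m pendant '{"translation": [[0,0,4],[0,0,3],[0,0,2],[0,0,1],[0,0,0],[0,0,0],[0,0,0],[0,0,0]], "roll": [0,0,0,0,0,0,0,0], "hand": [255,255,255,255,255,255,255,255]}' 30
```

```text
time_s: 12.28
ee_pos: [473.4, -294.6, 17.0]
ee_rot: [-179.8, 0.2, 9.1]
force: [0.3, 0.0, -2.5]
gripper_width: 27.6
gripper_force: 30.0
time_s: 12.95
ee_pos: [474.9, -295.9, 9.6]
ee_rot: [180.0, -0.0, 9.0]
force: [0.5, -0.1, -0.7]
gripper_width: 27.8
gripper_force: 30.0
```

Force shows the weight is now carried by the mat. Releasing, and retreating straight up.

```bash
python3 -m pendant '{"translation": [[0,0,0],[0,0,0],[0,0,0],[0,0,0],[0,0,0],[0,0,0],[0,0,0],[0,0,0]], "roll": [0,0,0,0,0,0,0,0], "hand": [200,160,120,80,40,0,0,0]}' 30
python3 -m pendant '{"translation": [[0,0,0],[0,0,0],[0,0,0],[0,0,0],[0,0,0],[0,0,0],[0,0,0],[0,0,0]], "roll": [0,0,0,0,0,0,0,0], "hand": [0,0,0,0,0,0,0,0]}' 30
python3 -m pendant '{"translation": [[0,0,-8],[0,0,-20],[0,0,-30],[0,0,-30],[0,0,-30],[0,0,-30],[0,0,-30],[0,0,0]], "roll": [0,0,0,0,0,0,0,0], "hand": [0,0,0,0,0,0,0,0]}' 30
python3 -m pendant '{"translation": [[-30,20,0],[-30,20,0],[-30,20,0],[-30,20,0],[-30,20,0],[-20,20,0],[0,0,0],[0,0,0]], "roll": [0,0,0,0,0,0,0,0], "hand": [0,0,0,0,0,0,0,0]}' 30
python3 - <<'E'
from h import *
S=env.grab_frame("side");T=env.grab_frame("top")
r=lambda p,b:cv2.resize(p["frame"][b[1]:b[3],b[0]:b[2],::-1],(400,400),interpolation=cv2.INTER_CUBIC)
cv2.imwrite("pics/i.png",np.hstack([r(S,(285,120,445,280)),r(T,(360,120,500,260))]))
w=cloud(T); q=w[(abs(w[...,0]-467)<110)&(abs(w[...,1]+297)<60)&(w[...,2]>20)&(w[...,2]<60)]
print(cv2.minAreaRect(q[:,:2].astype(np.float32)),np.percentile(q[:,2],[5,50,95]))
E
```

```text
time_s: 13.62
ee_pos: [474.9, -295.9, 9.5]
ee_rot: [180.0, -0.0, 9.0]
force: [0.8, -0.6, 0.3]
gripper_width: 71.3
gripper_force: 0.0
time_s: 14.28
ee_pos: [474.9, -295.8, 9.4]
ee_rot: [180.0, -0.0, 9.0]
force: [0.0, 0.2, -0.0]
gripper_width: 91.4
gripper_force: 0.0
time_s: 14.95
ee_pos: [477.9, -297.7, 194.7]
ee_rot: [179.5, -0.6, 9.0]
force: [0.2, -0.6, -0.4]
gripper_width: 91.1
gripper_force: 0.0
time_s: 15.62
ee_pos: [324.9, -441.8, 187.5]
ee_rot: [-180.0, -0.0, 8.9]
force: [0.5, -0.2, 0.0]
gripper_width: 91.2
gripper_force: 0.0
((467.4447021484375, -294.1588439941406), (167.59375, 44.179203033447266), 8.644882202148438) [26.21289832 35.10340207 40.35616096]
```

View pics/i.png

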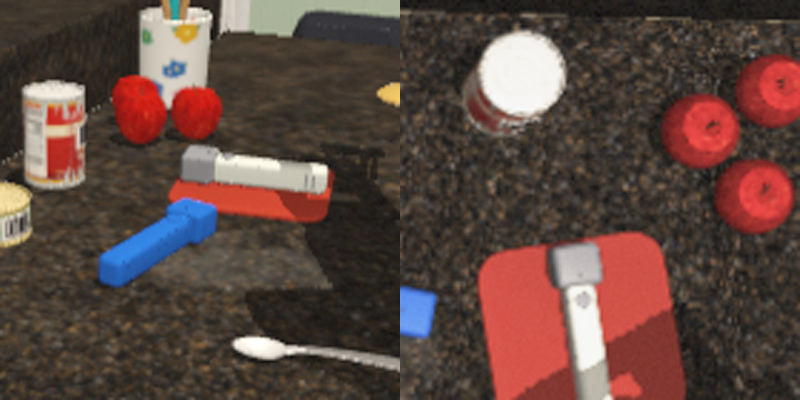

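The scanner lies flat and trigger up, centred on the mat (top crop 585,320). The tin is unmoved and the gripper is clear.

```bash
python3 -c "
from workcell import env
print(env.job_done())"
```

```text
the job is handed in; nothing more can be done
None
```

I held the scanner still at the tall tin's barcode for over two seconds at each of two aims (13° and 9° yaw, because the pictures only fixed the sticker's direction to about 5–14°), laid it back flat about 3 mm from the mat's centre, left the tin unmoved, and handed the job in at about 16 s; the hand-in returned no verdict.

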